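# Find the full chocolate tin by its weight and hold it up

### The job

One of the three identical closed red tins is full and clearly heavier than the other two: heft them to find it. Stand the two lighter tins upright in the shallow baking pan, let go of them, and finish holding the heaviest tin up in the gripper, upright, its bottom at least 15 cm above the counter - do not put it down at the end. Leave the other kitchen things where they are and do not tip any tin over.

Things in the scene. Friction and masses are not known exactly. Their poses are not given: they have to be found in the camera images.
- tin_1: one of three look-alike closed tins: upright, round, red with a cream band and brass-coloured lid and foot, 64 mm in diameter, 120 mm tall, stiff. Origin at the centre of its underside, z up its axis. Starts on the bare counter, at any of the three places. The full tin weighs 0.52 to 0.63 kg, the two others 0.18 to 0.24 kg each
- tin_2: one of three look-alike closed tins: upright, round, red with a cream band and brass-coloured lid and foot, 64 mm in diameter, 120 mm tall, stiff. Origin at the centre of its underside, z up its axis. Starts on the bare counter, at any of the three places. The names say nothing of the weight: which tin is full is drawn anew each time and cannot be seen
- tin_3: one of three look-alike closed tins: upright, round, red with a cream band and brass-coloured lid and foot, 64 mm in diameter, 120 mm tall, stiff. Origin at the centre of its underside, z up its axis. Starts on the bare counter, at any of the three places. The solid block inside cannot come out and may shift by 3 mm; 15 to 40 N of grip carries any tin
- pan: shallow aluminium baking pan, fixed to the counter, right of the tins: 220 mm along its x, 300 mm along its y outside, walls 4 mm thick, rim 26 mm high, flat floor 4 mm thick. Origin at the centre of its underside (on the counter). Empty at the start; both light tins fit beside each other along its y
- spice_jar: bystander, not to be disturbed: small closed spice jar standing among the tins, 40 mm in diameter, 75 mm tall; origin at the centre of its underside
- shaker: bystander, not to be disturbed: steel salt shaker, 38 mm in diameter, 69 mm tall; origin at the centre of its underside
- spoon: bystander, not to be disturbed: wooden spoon lying flat, 220 mm long, nearer the robot than the tins; origin under its middle
- cup: bystander, not to be disturbed: open blue measuring cup, 72 mm across, 60 mm tall, beyond the tins; origin at the centre of its underside
- bowl: bystander, not to be disturbed: steel mixing bowl, 130 mm across, 60 mm tall, at the back; origin at the centre of its underside
- brush: bystander, not to be disturbed: pastry brush lying flat, 180 mm long, at the back; origin under its middle
- mug: bystander, not to be disturbed: white mug, 76 mm across, 90 mm tall, at the back left; origin at the centre of its underside. Fixed equipment round the edge: roaster oven (left, 155 mm high), sheet pans (right, 115 mm), utensil crock (back right, 225 mm), cookie rack (back, low)

How it is judged:
On the way, in this order (a step that is already met when the one before it is completed fails the run):
1. a first tin stands upright in the pan, let go (((x of tin_1 in the frame of pan between -0.085 and 0.085 m and y of tin_1 in the frame of pan between -0.125 and 0.125 m and z of tin_1 in the frame of pan below 0.012 m and angle between tin_1's own z axis and vertical below 0.1 rad and contact force between tin_1 and the fingers below 0.2 N and linear speed of tin_1 below 0.03 m/s) or (x of tin_2 in the frame of pan between -0.085 and 0.085 m and y of tin_2 in the frame of pan between -0.125 and 0.125 m and z of tin_2 in the frame of pan below 0.012 m and angle between tin_2's own z axis and vertical below 0.1 rad and contact force between tin_2 and the fingers below 0.2 N and linear speed of tin_2 below 0.03 m/s) or (x of tin_3 in the frame of pan between -0.085 and 0.085 m and y of tin_3 in the frame of pan between -0.125 and 0.125 m and z of tin_3 in the frame of pan below 0.012 m and angle between tin_3's own z axis and vertical below 0.1 rad and contact force between tin_3 and the fingers below 0.2 N and linear speed of tin_3 below 0.03 m/s))), for 0.2 s.
2. two tins stand upright in the pan, let go ((((x of tin_2 in the frame of pan between -0.085 and 0.085 m and y of tin_2 in the frame of pan between -0.125 and 0.125 m and z of tin_2 in the frame of pan below 0.012 m and angle between tin_2's own z axis and vertical below 0.1 rad and contact force between tin_2 and the fingers below 0.2 N and linear speed of tin_2 below 0.03 m/s) and (x of tin_3 in the frame of pan between -0.085 and 0.085 m and y of tin_3 in the frame of pan between -0.125 and 0.125 m and z of tin_3 in the frame of pan below 0.012 m and angle between tin_3's own z axis and vertical below 0.1 rad and contact force between tin_3 and the fingers below 0.2 N and linear speed of tin_3 below 0.03 m/s)) or ((x of tin_1 in the frame of pan between -0.085 and 0.085 m and y of tin_1 in the frame of pan between -0.125 and 0.125 m and z of tin_1 in the frame of pan below 0.012 m and angle between tin_1's own z axis and vertical below 0.1 rad and contact force between tin_1 and the fingers below 0.2 N and linear speed of tin_1 below 0.03 m/s) and (x of tin_3 in the frame of pan between -0.085 and 0.085 m and y of tin_3 in the frame of pan between -0.125 and 0.125 m and z of tin_3 in the frame of pan below 0.012 m and angle between tin_3's own z axis and vertical below 0.1 rad and contact force between tin_3 and the fingers below 0.2 N and linear speed of tin_3 below 0.03 m/s)) or ((x of tin_1 in the frame of pan between -0.085 and 0.085 m and y of tin_1 in the frame of pan between -0.125 and 0.125 m and z of tin_1 in the frame of pan below 0.012 m and angle between tin_1's own z axis and vertical below 0.1 rad and contact force between tin_1 and the fingers below 0.2 N and linear speed of tin_1 below 0.03 m/s) and (x of tin_2 in the frame of pan between -0.085 and 0.085 m and y of tin_2 in the frame of pan between -0.125 and 0.125 m and z of tin_2 in the frame of pan below 0.012 m and angle between tin_2's own z axis and vertical below 0.1 rad and contact force between tin_2 and the fingers below 0.2 N and linear speed of tin_2 below 0.03 m/s)))), for 0.2 s.
At the end, for the whole second after the job is handed in: the heaviest tin is held by the gripper with its underside more than 142 mm above the counter, within 0.35 rad of upright and nearly still (so high that nothing else can carry it); the two lighter tins stand in the pan (on its floor, within 0.1 rad of upright, at rest, not touched by the fingers) ((((height (world z) of tin_1 above 0.142 m and angle between tin_1's own z axis and vertical below 0.35 rad and linear speed of tin_1 below 0.05 m/s and contact force between tin_1 and the fingers above 1.5 N) and (horizontal distance between full_block and tin_1 below 0.05 m and z of full_block in the frame of tin_1 between 0 and 0.12 m) and (x of tin_2 in the frame of pan between -0.085 and 0.085 m and y of tin_2 in the frame of pan between -0.125 and 0.125 m and z of tin_2 in the frame of pan below 0.012 m and angle between tin_2's own z axis and vertical below 0.1 rad and contact force between tin_2 and the fingers below 0.2 N and linear speed of tin_2 below 0.03 m/s) and (x of tin_3 in the frame of pan between -0.085 and 0.085 m and y of tin_3 in the frame of pan between -0.125 and 0.125 m and z of tin_3 in the frame of pan below 0.012 m and angle between tin_3's own z axis and vertical below 0.1 rad and contact force between tin_3 and the fingers below 0.2 N and linear speed of tin_3 below 0.03 m/s)) or ((height (world z) of tin_2 above 0.142 m and angle between tin_2's own z axis and vertical below 0.35 rad and linear speed of tin_2 below 0.05 m/s and contact force between tin_2 and the fingers above 1.5 N) and (horizontal distance between full_block and tin_2 below 0.05 m and z of full_block in the frame of tin_2 between 0 and 0.12 m) and (x of tin_1 in the frame of pan between -0.085 and 0.085 m and y of tin_1 in the frame of pan between -0.125 and 0.125 m and z of tin_1 in the frame of pan below 0.012 m and angle between tin_1's own z axis and vertical below 0.1 rad and contact force between tin_1 and the fingers below 0.2 N and linear speed of tin_1 below 0.03 m/s) and (x of tin_3 in the frame of pan between -0.085 and 0.085 m and y of tin_3 in the frame of pan between -0.125 and 0.125 m and z of tin_3 in the frame of pan below 0.012 m and angle between tin_3's own z axis and vertical below 0.1 rad and contact force between tin_3 and the fingers below 0.2 N and linear speed of tin_3 below 0.03 m/s)) or ((height (world z) of tin_3 above 0.142 m and angle between tin_3's own z axis and vertical below 0.35 rad and linear speed of tin_3 below 0.05 m/s and contact force between tin_3 and the fingers above 1.5 N) and (horizontal distance between full_block and tin_3 below 0.05 m and z of full_block in the frame of tin_3 between 0 and 0.12 m) and (x of tin_1 in the frame of pan between -0.085 and 0.085 m and y of tin_1 in the frame of pan between -0.125 and 0.125 m and z of tin_1 in the frame of pan below 0.012 m and angle between tin_1's own z axis and vertical below 0.1 rad and contact force between tin_1 and the fingers below 0.2 N and linear speed of tin_1 below 0.03 m/s) and (x of tin_2 in the frame of pan between -0.085 and 0.085 m and y of tin_2 in the frame of pan between -0.125 and 0.125 m and z of tin_2 in the frame of pan below 0.012 m and angle between tin_2's own z axis and vertical below 0.1 rad and contact force between tin_2 and the fingers below 0.2 N and linear speed of tin_2 below 0.03 m/s)))); the arm keeps its last pose, push and grip.
It fails at once if a tin is tipped over (more than 0.8 rad) (angle between any of tin_1, tin_2, tin_3's own z axis and vertical above 0.8 rad).
It fails at once if a bystander is moved by more than 40 mm (distance of any of spice_jar, shaker, spoon, cup, bowl, brush, mug from where it was at the start of the episode above 0.04 m).
It also fails if it takes over 72 s, if anything falls off the work surface, if the arm or the gripper's body presses on something with over 40 N, if the wrist force passes 120 N, or if a joint passes its speed limit or range.

### The arm

A 6-joint arm with a two-finger parallel gripper is mounted at the origin on the work surface. World frame = base frame: x ahead of the robot, y to its left, z up, the work surface at z = 0. Lengths are in m, angles in rad, forces in N, time in s.
With the tool pointing down it reaches from about 0.325 to 0.85 m from the base axis. Payload 15.5 kg.
Tool frame: the origin (TCP) lies at the centre of the arm's flange, where the gripper is bolted on; the fingertips stand 191 mm ahead of it and the grasp point (between the pads) lies 172 mm ahead of it; z points along the fingers, y is the line along which they close (so a half turn about z gives the same grasp; the last joint's range is limited). The gripper opens to 91 mm and grips with 3 to 60 N. Pads are 32 mm wide; open, the fingers measure 118 mm over their backs; the gripper's body (76 mm by 178 mm) begins 60 mm behind the grasp point.
Start: joints at [-1.367, 0.494, 1.345, -0, 1.302, -0.096], TCP at [0.184, -0.597, 0.405] pointing down, gripper open.
Joint ranges: [-2.91, 2.91], [-0.82, 2.16], [0.22, 2.67], [-1.22, 4.37], [0.12, 2.79], [-3.08, 3.08]. Speed limits (rad/s): [1.89, 1.89, 2.57, 3.01, 3.01, 3.01].

### API

Orientations are given as a 3x3 rotation matrix whose columns are the frame's x, y, z axes.
In Python, from cell import bot, optics, order, search_frame, cut_out, place_of gives the robot as it stands.
- The arm moves only by the tool apply_moves, never from a script. Its argument "motion" is a list of rows, each an object of numbers: "x", "y", "z": the shift along the world's x, y, z in m; "rx", "ry", "rz": the turn, a rotation vector about the world's x, y, z in degrees; "gripper": the finger opening in m, from 0 to 0.0912. A call has 1 to 20 rows; each row is the pose to reach, as a shift and turn from the pose commanded when the call began; what a row does not reach only later rows make up. A row lasts 1/10 s, in which the tool goes at most 50 mm and 8.59 degrees, less where a joint would pass 70% of its speed; a pose out of reach is approached as far as the arm can. A call with a gripper value outside its range is refused whole. The fingers move at their own pace and stop on an object; "grip_force" is the grip in N (left out, the last holds). Time passes only in rows, so rows that repeat a pose let the fingers close. It gives the time, the measured TCP pose, the force, the opening and the grip force at its end, in the units of the state.
- bot.get_obs(): the state, without advancing time (a new reading comes with each control period).
- optics.capture(name): name is "scene" or "top"; returns (picture, depth): 420x560x3 uint8, red, green, blue; 420x560 float32, m along the optical axis (not along the pixel's ray), 0 where there is no reading.
- optics.get_calibration(name): a dict with "K" (3x3 intrinsics, pixels), "pose" (4x4, takes a point from camera to world coordinates). Camera axes: x right, y up, looking along -z (the intrinsics and any distortion apply to the point x, -y, -z); pixel columns grow to the right and rows downward; lengths in m; the calibration is good to about 2 mm. A picture is of the moment at which its call begins. get_calibration takes no time and is no camera call.
- order.job_done(): hands the job in; it is judged then, once.
Trained networks look in the newest picture that a camera, given by its name, has taken for a name from the list of things; names that differ only in an ending like _2 or _b are one class to them, and where a whole thing is asked for, a point or a joint stands for the part that bears it (a point fixed in the world has none). Each returns a list of dicts, best first, with "score" (0 to 1); they miss things now and then, are a little off and sometimes report something else, mostly with a low value. They report only what shows in the picture. A call takes as long as a camera call.
- search_frame(camera, name): "rect" ([centre column, centre row, width, height] in pixels, round what is visible of it).
- cut_out(camera, name): "mask" (420x560 bool, what is visible of it) and "rect" ([centre column, centre row, width, height] in pixels, round what is visible of it).
- place_of(camera, name): "location" ([column, row] in pixels: a listed point, or the origin of a listed thing).
The state is a dict: "time_s": time; "joint_positions": joint angles; "qvel": joint speeds; "tau": joint torques, N m; "tool_pos": TCP position; "eef_rot": TCP orientation; "force": force on the tool from outside, world axes, zero at the start; "moment": the same for the moment, N m; "opening": finger opening in m; "gripper_force": force on a finger pad.
Only numpy, scipy, OpenCV 4.12 (cv2) and the standard library are available. Lean on these libraries where they do the work, as an engineer would, in place of code of your own. Each camera call takes 0.05 s, during which the arm holds its last target. There are 200 camera calls.

## Working session

There is one attempt and no reset: what is moved stays moved. The work goes in short steps, Python scripts to look and compute and a tool call to move; the robot and the scene stay as the last step left them, time stands still between calls to the robot, and variables do not carry over. Pictures are saved under pics/ and viewed, at most 10 in all, crops included, and the job is handed in when it is done.

Besides the shell and the picture viewer there is one more tool, called after "Call:" as a command line: name --argument value ..., lists and objects as JSON in quotes. apply_moves: Moves the arm, as the interface text tells. Its arguments: {"type":"object","properties":{"motion":{"type":"array","items":{"type":"object","properties":{"x":{"type":"number"},"y":{"type":"number"},"z":{"type":"number"},"rx":{"type":"number"},"ry":{"type":"number"},"rz":{"type":"number"},"gripper":{"type":"number"}}}},"grip_force":{"type":"number"}},"required":["motion"]}

```bash
mkdir -p pics; cat > h.py <<'E'
import numpy as np, cv2
from cell import bot, optics, order, search_frame, cut_out, place_of
def cloud(name):
    im,d=optics.capture(name); c=optics.get_calibration(name); K=c["K"];P=c["pose"]
    v,u=np.mgrid[:420,:560]
    p=np.stack([(u-K[0,2])/K[0,0]*d,-(v-K[1,2])/K[1,1]*d,-d],-1)
    w=p@P[:3,:3].T+P[:3,3]; w[d==0]=np.nan
    return im,w
E
python3 - <<'E'
from h import *
o=bot.get_obs(); print({k:np.round(v,3).tolist() for k,v in o.items()})
for n in("top","scene"):
    im,w=cloud(n); cv2.imwrite(f"pics/{n}0.png",im[:,:,::-1])
    c=optics.get_calibration(n); print(n,{k:(np.round(v,3).tolist() if not isinstance(v,str) else v) for k,v in c.items()})
    for t in("tin_1","pan","spice_jar","shaker","cup","spoon","bowl"):
        for r in cut_out(n,t)[:4]:
            q=w[r["mask"]]; q=q[~np.isnan(q[:,0])]
            if len(q)<10: continue
            top=q[q[:,2]>np.percentile(q[:,2],90)-.006]
            print(n,t,round(r["score"],2),np.round(r["rect"]),"zmax",np.round(np.percentile(q[:,2],95),3),"topmid",np.round((np.percentile(top,2,0)+np.percentile(top,98,0))/2,3),"ext",np.round(np.percentile(q,2,0),3),np.round(np.percentile(q,98,0),3))
E
```

```text
{'time_s': 0.0, 'joint_positions': [-1.368, 0.494, 1.346, -0.0, 1.302, -0.096], 'qvel': [-0.001, 0.001, 0.001, -0.0, 0.0, 0.003], 'tau': [0.001, -87.882, -38.186, 0.07, 0.053, -0.0], 'tool_pos': [0.184, -0.597, 0.404], 'eef_rot': [[0.956, 0.294, -0.0], [0.294, -0.956, 0.001], [0.0, -0.001, -1.0]], 'force': [0.491, -0.098, -0.515], 'moment': [-0.035, 0.027, -0.028], 'gripper_force': 0.0, 'opening': 0.092}
top {'K': [[445.461, 0.0, 284.967], [0.0, 445.461, 206.642], [0.0, 0.0, 1.0]], 'pose': [[0.036, 0.97, -0.241, 0.359], [-0.999, 0.035, -0.01, 0.009], [-0.001, 0.241, 0.971, 0.89], [0.0, 0.0, 0.0, 1.0]]}
top tin_1 0.94 [269. 265.  39.  42.] zmax 0.123 topmid [0.449 0.042 0.121] ext [0.419 0.013 0.013] [0.478 0.071 0.124]
top tin_1 0.78 [141. 250.  53.  45.] zmax 0.123 topmid [0.474 0.285 0.121] ext [0.443 0.255 0.007] [0.502 0.314 0.124]
top tin_1 0.73 [229. 178.  38.  54.] zmax 0.123 topmid [0.616 0.127 0.121] ext [0.585 0.096 0.002] [0.646 0.158 0.124]
top tin_1 0.37 [347. 105.  64.  63.] zmax 0.061 topmid [ 0.783 -0.099  0.059] ext [ 0.725 -0.157  0.004] [ 0.843 -0.042  0.062]
top p
[... 1466 characters left out ...]
[ 0.491 -0.235  0.022] ext [ 0.365 -0.392  0.001] [ 0.613 -0.082  0.026]
scene pan 0.2 [157. 249.  77.  67.] zmax 0.059 topmid [ 0.781 -0.098  0.057] ext [ 0.722 -0.159  0.002] [ 0.839 -0.039  0.06 ]
scene spice_jar 0.63 [372. 240.  33.  36.] zmax 0.076 topmid [0.502 0.179 0.074] ext [ 0.485  0.161 -0.   ] [0.521 0.197 0.076]
scene shaker 0.78 [274. 225.  23.  34.] zmax 0.068 topmid [0.598 0.012 0.065] ext [0.572 0.    0.001] [0.615 0.03  0.069]
scene spoon 0.59 [421. 198.  77.  71.] zmax 0.02 topmid [0.334 0.189 0.017] ext [ 0.308  0.09  -0.001] [0.369 0.29  0.021]
scene bowl 0.6 [156. 251.  75.  65.] zmax 0.059 topmid [ 0.781 -0.098  0.057] ext [ 0.723 -0.158  0.003] [ 0.838 -0.039  0.06 ]
```

View pics/top0.png

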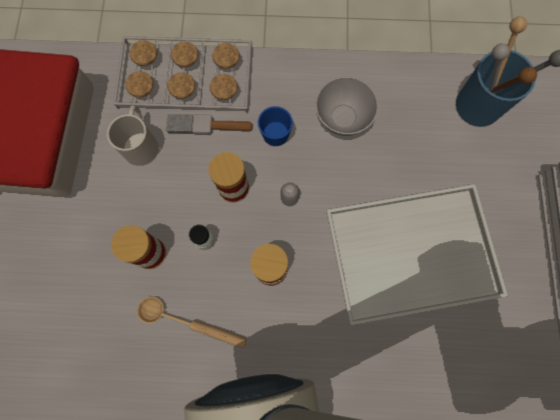

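View pics/scene0.png

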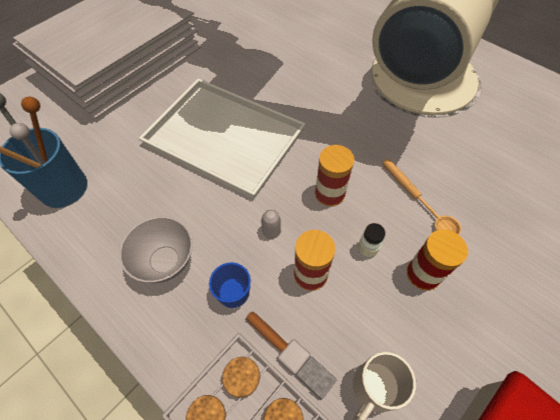

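The top view shows tins at pixels (269,265), (229,178) and (141,250), with the pan at (415,255). The scene view gives the same positions to within about 2 mm, and the heights fit (0.12 m tins, 26 mm rim). I'm moving above tin A at (0.449, 0.043), with the fingers closing along world x.

Call:
apply_moves --motion '[{"x": 0.265,"y": 0.64,"z": 0,"rz": 73,"gripper": 0.091},{"x": 0.265,"y": 0.64,"z": 0,"rz": 73},{"x": 0.265,"y": 0.64,"z": 0,"rz": 73},{"x": 0.265,"y": 0.64,"z": 0,"rz": 73},{"x": 0.265,"y": 0.64,"z": 0,"rz": 73},{"x": 0.265,"y": 0.64,"z": 0,"rz": 73},{"x": 0.265,"y": 0.64,"z": 0,"rz": 73},{"x": 0.265,"y": 0.64,"z": 0,"rz": 73},{"x": 0.265,"y": 0.64,"z": 0,"rz": 73},{"x": 0.265,"y": 0.64,"z": 0,"rz": 73},{"x": 0.265,"y": 0.64,"z": 0,"rz": 73},{"x": 0.265,"y": 0.64,"z": 0,"rz": 73},{"x": 0.265,"y": 0.64,"z": 0,"rz": 73},{"x": 0.265,"y": 0.64,"z": 0,"rz": 73},{"x": 0.265,"y": 0.64,"z": 0,"rz": 73},{"x": 0.265,"y": 0.64,"z": 0,"rz": 73},{"x": 0.265,"y": 0.64,"z": 0,"rz": 73}]' --grip_force 30

```text
$.motion[0]: bad value
```

Call:
apply_moves --motion '[{"x": 0.018,"y": 0.043,"z": 0.0,"rx": 0.0,"ry": 0.0,"rz": 5.0,"gripper": 0.091}]' --grip_force 30

```text
time_s: 0.9
tool_pos: [0.2008, -0.5571, 0.4044]
eef_rot: [[0.927, 0.374, 0.0], [0.374, -0.927, -0.003], [-0.001, 0.002, -1.0]]
force: [1.4, 0.3, -0.4]
opening: 0.0912
gripper_force: 0.0
```

Call:
apply_moves --motion '[{"x": 0.018,"y": 0.043,"z": 0.0,"rz": 5.0},{"x": 0.036,"y": 0.086,"z": 0.0,"rz": 10.0},{"x": 0.054,"y": 0.129,"rz": 15.0},{"x": 0.072,"y": 0.172,"rz": 20.0},{"x": 0.09,"y": 0.215,"rz": 25.0},{"x": 0.108,"y": 0.258,"rz": 30.0},{"x": 0.126,"y": 0.301,"rz": 35.0},{"x": 0.144,"y": 0.344,"rz": 40.0},{"x": 0.162,"y": 0.387,"rz": 45.0},{"x": 0.18,"y": 0.43,"rz": 50.0},{"x": 0.198,"y": 0.473,"rz": 55.0},{"x": 0.216,"y": 0.516,"rz": 60.0},{"x": 0.234,"y": 0.559,"rz": 65.0},{"x": 0.247,"y": 0.597,"rz": 68.0},{"x": 0.247,"y": 0.597,"rz": 68.0},{"x": 0.247,"y": 0.597,"rz": 68.0}]' --grip_force 30

```text
$.motion[0]: bad value
```

Call:
apply_moves --motion '[{"x": 0.247,"y": 0.597,"z": 0.0,"rx": 0.0,"ry": 0.0,"rz": 68.0,"gripper": 0.091},{"x": 0.247,"y": 0.597,"z": 0.0,"rx": 0.0,"ry": 0.0,"rz": 68.0,"gripper": 0.091},{"x": 0.247,"y": 0.597,"z": 0.0,"rx": 0.0,"ry": 0.0,"rz": 68.0,"gripper": 0.091},{"x": 0.247,"y": 0.597,"z": 0.0,"rx": 0.0,"ry": 0.0,"rz": 68.0,"gripper": 0.091},{"x": 0.247,"y": 0.597,"z": 0.0,"rx": 0.0,"ry": 0.0,"rz": 68.0,"gripper": 0.091},{"x": 0.247,"y": 0.597,"z": 0.0,"rx": 0.0,"ry": 0.0,"rz": 68.0,"gripper": 0.091},{"x": 0.247,"y": 0.597,"z": 0.0,"rx": 0.0,"ry": 0.0,"rz": 68.0,"gripper": 0.091},{"x": 0.247,"y": 0.597,"z": 0.0,"rx": 0.0,"ry": 0.0,"rz": 68.0,"gripper": 0.091},{"x": 0.247,"y": 0.597,"z": 0.0,"rx": 0.0,"ry": 0.0,"rz": 68.0,"gripper": 0.091},{"x": 0.247,"y": 0.597,"z": 0.0,"rx": 0.0,"ry": 0.0,"rz": 68.0,"gripper": 0.091},{"x": 0.247,"y": 0.597,"z": 0.0,"rx": 0.0,"ry": 0.0,"rz": 68.0,"gripper": 0.091},{"x": 0.247,"y": 0.597,"z": 0.0,"rx": 0.0,"ry": 0.0,"rz": 68.0,"gripper": 0.091},{"x": 0.247,"y": 0.597,"z": 0.0,"rx": 0.0,"ry": 0.0,"rz": 68.0,"gripper": 0.091},{"x": 0.247,"y": 0.597,"z": 0.0,"rx": 0.0,"ry": 0.0,"rz": 68.0,"gripper": 0.091},{"x": 0.247,"y": 0.597,"z": 0.0,"rx": 0.0,"ry": 0.0,"rz": 68.0,"gripper": 0.091},{"x": 0.247,"y": 0.597,"z": 0.0,"rx": 0.0,"ry": 0.0,"rz": 68.0,"gripper": 0.091}]' --grip_force 30

```text
time_s: 2.5
tool_pos: [0.4487, 0.0421, 0.4047]
eef_rot: [[-0.002, 1.0, -0.0], [1.0, 0.002, -0.0], [-0.0, -0.0, -1.0]]
force: [0.8, -1.2, 0.5]
opening: 0.0912
gripper_force: 0.0
```

Call:
apply_moves --motion '[{"x": 0,"y": 0,"z": -0.05,"rx": 0,"ry": 0,"rz": 0,"gripper": 0.091},{"x": 0,"y": 0,"z": -0.1,"rx": 0,"ry": 0,"rz": 0,"gripper": 0.091},{"x": 0,"y": 0,"z": -0.14,"rx": 0,"ry": 0,"rz": 0,"gripper": 0.091},{"x": 0,"y": 0,"z": -0.157,"rx": 0,"ry": 0,"rz": 0,"gripper": 0.091},{"x": 0,"y": 0,"z": -0.157,"rx": 0,"ry": 0,"rz": 0,"gripper": 0.091},{"x": 0,"y": 0,"z": -0.157,"rx": 0,"ry": 0,"rz": 0,"gripper": 0.05},{"x": 0,"y": 0,"z": -0.157,"rx": 0,"ry": 0,"rz": 0,"gripper": 0.05},{"x": 0,"y": 0,"z": -0.157,"rx": 0,"ry": 0,"rz": 0,"gripper": 0.05},{"x": 0,"y": 0,"z": -0.157,"rx": 0,"ry": 0,"rz": 0,"gripper": 0.05},{"x": 0,"y": 0,"z": -0.157,"rx": 0,"ry": 0,"rz": 0,"gripper": 0.05},{"x": 0,"y": 0,"z": -0.157,"rx": 0,"ry": 0,"rz": 0,"gripper": 0.05},{"x": 0,"y": 0,"z": -0.157,"rx": 0,"ry": 0,"rz": 0,"gripper": 0.05}]' --grip_force 30

```text
time_s: 3.7
tool_pos: [0.4494, 0.0427, 0.2486]
eef_rot: [[-0.002, 1.0, 0.002], [1.0, 0.002, -0.0], [-0.0, 0.002, -1.0]]
force: [0.1, -1.2, 12.0]
opening: 0.0641
gripper_force: 30.0
```

Call:
apply_moves --motion '[{"x": 0,"y": 0,"z": 0.02,"rx": 0,"ry": 0,"rz": 0,"gripper": 0.05},{"x": 0,"y": 0,"z": 0.06,"rx": 0,"ry": 0,"rz": 0,"gripper": 0.05},{"x": 0,"y": 0,"z": 0.1,"rx": 0,"ry": 0,"rz": 0,"gripper": 0.05},{"x": 0,"y": 0,"z": 0.13,"rx": 0,"ry": 0,"rz": 0,"gripper": 0.05},{"x": 0,"y": 0,"z": 0.14,"rx": 0,"ry": 0,"rz": 0,"gripper": 0.05},{"x": 0,"y": 0,"z": 0.14,"rx": 0,"ry": 0,"rz": 0,"gripper": 0.05},{"x": 0,"y": 0,"z": 0.14,"rx": 0,"ry": 0,"rz": 0,"gripper": 0.05},{"x": 0,"y": 0,"z": 0.14,"rx": 0,"ry": 0,"rz": 0,"gripper": 0.05},{"x": 0,"y": 0,"z": 0.14,"rx": 0,"ry": 0,"rz": 0,"gripper": 0.05}]' --grip_force 30

```text
time_s: 4.6
tool_pos: [0.4488, 0.0427, 0.3865]
eef_rot: [[-0.002, 1.0, -0.002], [1.0, 0.002, 0.0], [0.0, -0.002, -1.0]]
force: [-0.6, -0.4, -2.0]
opening: 0.0642
gripper_force: 30.0
```

```bash
python3 - <<'E'
from h import *
o=bot.get_obs(); print({k:np.round(v,3).tolist() for k,v in o.items()})
fz=[]
for i in range(4):
    optics.capture("top"); fz.append(bot.get_obs()["force"][2])
print(np.round(fz,2))
E
```

```text
{'time_s': 4.6, 'joint_positions': [-0.038, 0.274, 1.779, 0.0, 1.091, -0.04], 'qvel': [0.001, -0.004, -0.006, -0.002, 0.003, -0.001], 'tau': [0.026, -61.714, -32.712, 0.067, 0.029, -0.001], 'tool_pos': [0.449, 0.043, 0.387], 'eef_rot': [[-0.002, 1.0, -0.002], [1.0, 0.002, 0.0], [0.0, -0.002, -1.0]], 'force': [-0.643, -0.365, -1.957], 'moment': [-0.035, -0.103, -0.024], 'gripper_force': 29.998, 'opening': 0.064}
[-2.45 -2.19 -2.24 -1.96]
```

Tin A weighs about 2.2 N, so it's light. I'm taking it to the far half of the pan.

Call:
apply_moves --motion '[{"x": 0.003,"y": -0.02,"z": 0,"rx": 0,"ry": 0,"rz": 0,"gripper": 0.05},{"x": 0.008,"y": -0.06,"z": 0,"rx": 0,"ry": 0,"rz": 0,"gripper": 0.05},{"x": 0.014,"y": -0.105,"z": 0,"rx": 0,"ry": 0,"rz": 0,"gripper": 0.05},{"x": 0.02,"y": -0.15,"z": 0,"rx": 0,"ry": 0,"rz": 0,"gripper": 0.05},{"x": 0.026,"y": -0.195,"z": 0,"rx": 0,"ry": 0,"rz": 0,"gripper": 0.05},{"x": 0.032,"y": -0.24,"z": 0,"rx": 0,"ry": 0,"rz": 0,"gripper": 0.05},{"x": 0.039,"y": -0.285,"z": 0,"rx": 0,"ry": 0,"rz": 0,"gripper": 0.05},{"x": 0.044,"y": -0.325,"z": 0,"rx": 0,"ry": 0,"rz": 0,"gripper": 0.05},{"x": 0.047,"y": -0.35,"z": 0,"rx": 0,"ry": 0,"rz": 0,"gripper": 0.05},{"x": 0.047,"y": -0.35,"z": -0.03,"rx": 0,"ry": 0,"rz": 0,"gripper": 0.05},{"x": 0.047,"y": -0.35,"z": -0.07,"rx": 0,"ry": 0,"rz": 0,"gripper": 0.05},{"x": 0.047,"y": -0.35,"z": -0.105,"rx": 0,"ry": 0,"rz": 0,"gripper": 0.05},{"x": 0.047,"y": -0.35,"z": -0.12,"rx": 0,"ry": 0,"rz": 0,"gripper": 0.05},{"x": 0.047,"y": -0.35,"z": -0.128,"rx": 0,"ry": 0,"rz": 0,"gripper": 0.05},{"x": 0.047,"y": -0.35,"z": -0.132,"rx": 0,"ry": 0,"rz": 0,"gripper": 0.05},{"x": 0.047,"y": -0.35,"z": -0.132,"rx": 0,"ry": 0,"rz": 0,"gripper": 0.05},{"x": 0.047,"y": -0.35,"z": -0.132,"rx": 0,"ry": 0,"rz": 0,"gripper": 0.05}]' --grip_force 30

```text
time_s: 6.5
tool_pos: [0.4963, -0.3075, 0.2566]
eef_rot: [[-0.002, 1.0, 0.001], [1.0, 0.002, -0.001], [-0.001, 0.001, -1.0]]
force: [0.2, -0.3, -2.6]
opening: 0.0639
gripper_force: 30.0
```

Call:
apply_moves --motion '[{"x": 0,"y": 0,"z": -0.002,"rx": 0,"ry": 0,"rz": 0,"gripper": 0.05},{"x": 0,"y": 0,"z": -0.003,"rx": 0,"ry": 0,"rz": 0,"gripper": 0.05},{"x": 0,"y": 0,"z": -0.003,"rx": 0,"ry": 0,"rz": 0,"gripper": 0.05},{"x": 0,"y": 0,"z": -0.003,"rx": 0,"ry": 0,"rz": 0,"gripper": 0.068},{"x": 0,"y": 0,"z": -0.003,"rx": 0,"ry": 0,"rz": 0,"gripper": 0.091},{"x": 0,"y": 0,"z": -0.003,"rx": 0,"ry": 0,"rz": 0,"gripper": 0.091},{"x": 0,"y": 0,"z": -0.003,"rx": 0,"ry": 0,"rz": 0,"gripper": 0.091},{"x": 0,"y": 0,"z": -0.003,"rx": 0,"ry": 0,"rz": 0,"gripper": 0.091},{"x": 0,"y": 0,"z": 0.03,"rx": 0,"ry": 0,"rz": 0,"gripper": 0.091},{"x": 0,"y": 0,"z": 0.07,"rx": 0,"ry": 0,"rz": 0,"gripper": 0.091},{"x": 0,"y": 0,"z": 0.11,"rx": 0,"ry": 0,"rz": 0,"gripper": 0.091},{"x": 0,"y": 0,"z": 0.15,"rx": 0,"ry": 0,"rz": 0,"gripper": 0.091},{"x": 0,"y": 0,"z": 0.15,"rx": 0,"ry": 0,"rz": 0,"gripper": 0.091}]' --grip_force 30

```text
time_s: 7.8
tool_pos: [0.4968, -0.3078, 0.411]
eef_rot: [[-0.002, 1.0, 0.007], [1.0, 0.002, -0.005], [-0.005, 0.007, -1.0]]
force: [0.6, -1.0, 0.0]
opening: 0.0909
gripper_force: 0.0
```

```bash
python3 - <<'E'
from h import *
im,w=cloud("top"); cv2.imwrite("pics/top1.png",im[:,:,::-1])
for r in cut_out("top","tin_1")[:5]:
    q=w[r["mask"]]; q=q[~np.isnan(q[:,0])]; t=q[q[:,2]>np.percentile(q[:,2],90)-.006]
    print(round(r["score"],2),np.round((np.percentile(t,2,0)+np.percentile(t,98,0))/2,3))
o=bot.get_obs(); print(o["tool_pos"],o["force"],o["time_s"])
E
```

```text
[ 0.4959559  -0.30725506  0.40634071] [-0.1652455   1.76144367 -0.08886874] 7.9
```

View pics/top1.png

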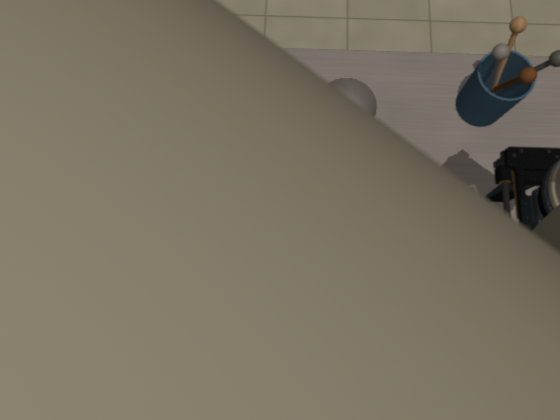

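The arm blocks the top view (the tan link covers most of the picture). I'm moving over tin B and will check the placing with the scene camera.

Call:
apply_moves --motion '[{"x": 0.006,"y": 0.02,"z": 0,"rx": 0,"ry": 0,"rz": 0,"gripper": 0.091},{"x": 0.018,"y": 0.065,"z": 0,"rx": 0,"ry": 0,"rz": 0,"gripper": 0.091},{"x": 0.03,"y": 0.11,"z": 0,"rx": 0,"ry": 0,"rz": 0,"gripper": 0.091},{"x": 0.043,"y": 0.155,"z": 0,"rx": 0,"ry": 0,"rz": 0,"gripper": 0.091},{"x": 0.055,"y": 0.2,"z": 0,"rx": 0,"ry": 0,"rz": 0,"gripper": 0.091},{"x": 0.068,"y": 0.245,"z": 0,"rx": 0,"ry": 0,"rz": 0,"gripper": 0.091},{"x": 0.08,"y": 0.29,"z": 0,"rx": 0,"ry": 0,"rz": 0,"gripper": 0.091},{"x": 0.092,"y": 0.335,"z": 0,"rx": 0,"ry": 0,"rz": 0,"gripper": 0.091},{"x": 0.105,"y": 0.38,"z": 0,"rx": 0,"ry": 0,"rz": 0,"gripper": 0.091},{"x": 0.115,"y": 0.42,"z": 0,"rx": 0,"ry": 0,"rz": 0,"gripper": 0.091},{"x": 0.12,"y": 0.435,"z": 0,"rx": 0,"ry": 0,"rz": 0,"gripper": 0.091},{"x": 0.12,"y": 0.435,"z": 0,"rx": 0,"ry": 0,"rz": 0,"gripper": 0.091},{"x": 0.12,"y": 0.435,"z": 0,"rx": 0,"ry": 0,"rz": 0,"gripper": 0.091}]' --grip_force 30

```text
time_s: 9.2
tool_pos: [0.6157, 0.1271, 0.4045]
eef_rot: [[-0.002, 1.0, -0.002], [1.0, 0.002, -0.001], [-0.001, -0.002, -1.0]]
force: [-0.9, 0.2, -0.4]
opening: 0.0906
gripper_force: 0.0
```

```bash
python3 - <<'E'
from h import *
for n in("scene","top"):
  im,w=cloud(n); cv2.imwrite(f"pics/{n}2.png",im[:,:,::-1])
  for r in cut_out(n,"tin_1")[:5]:
    q=w[r["mask"]]; q=q[~np.isnan(q[:,0])]; t=q[q[:,2]>np.percentile(q[:,2],90)-.006]
    print(n,round(r["score"],2),np.round((np.percentile(t,2,0)+np.percentile(t,98,0))/2,3))
o=bot.get_obs(); print(o["tool_pos"],o["force"],o["time_s"])
E
```

```text
scene 0.65 [ 0.495 -0.305  0.122]
scene 0.58 [0.616 0.134 0.119]
scene 0.57 [0.474 0.287 0.119]
[0.61584662 0.126414   0.40560063] [-0.3925817   0.43692901  0.15800632] 9.4
```

View pics/scene2.png

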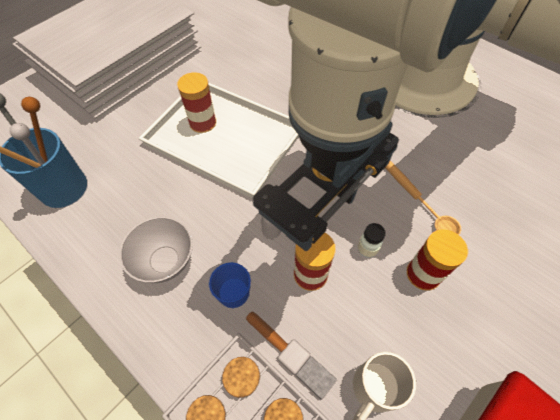

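Tin A stands upright in the pan at pixel (198,103), measured at (0.495, -0.305). The gripper is above tin B at (315,262), so I'm grasping and hefting it.

Call:
apply_moves --motion '[{"x": 0,"y": 0.001,"z": -0.05,"rx": 0,"ry": 0,"rz": 0,"gripper": 0.091},{"x": 0,"y": 0.001,"z": -0.1,"rx": 0,"ry": 0,"rz": 0,"gripper": 0.091},{"x": 0,"y": 0.001,"z": -0.14,"rx": 0,"ry": 0,"rz": 0,"gripper": 0.091},{"x": 0,"y": 0.001,"z": -0.155,"rx": 0,"ry": 0,"rz": 0,"gripper": 0.091},{"x": 0,"y": 0.001,"z": -0.155,"rx": 0,"ry": 0,"rz": 0,"gripper": 0.091},{"x": 0,"y": 0.001,"z": -0.155,"rx": 0,"ry": 0,"rz": 0,"gripper": 0.05},{"x": 0,"y": 0.001,"z": -0.155,"rx": 0,"ry": 0,"rz": 0,"gripper": 0.05},{"x": 0,"y": 0.001,"z": -0.155,"rx": 0,"ry": 0,"rz": 0,"gripper": 0.05},{"x": 0,"y": 0.001,"z": -0.155,"rx": 0,"ry": 0,"rz": 0,"gripper": 0.05},{"x": 0,"y": 0.001,"z": -0.155,"rx": 0,"ry": 0,"rz": 0,"gripper": 0.05},{"x": 0,"y": 0.001,"z": -0.155,"rx": 0,"ry": 0,"rz": 0,"gripper": 0.05},{"x": 0,"y": 0.001,"z": -0.155,"rx": 0,"ry": 0,"rz": 0,"gripper": 0.05}]' --grip_force 30

```text
time_s: 10.6
tool_pos: [0.6164, 0.1287, 0.2519]
eef_rot: [[-0.002, 1.0, 0.002], [1.0, 0.002, 0.0], [0.0, 0.002, -1.0]]
force: [0.5, -0.7, 9.0]
opening: 0.0647
gripper_force: 30.0
```

Call:
apply_moves --motion '[{"x": 0,"y": 0,"z": 0.02,"rx": 0,"ry": 0,"rz": 0,"gripper": 0.05},{"x": 0,"y": 0,"z": 0.06,"rx": 0,"ry": 0,"rz": 0,"gripper": 0.05},{"x": 0,"y": 0,"z": 0.1,"rx": 0,"ry": 0,"rz": 0,"gripper": 0.05},{"x": 0,"y": 0,"z": 0.13,"rx": 0,"ry": 0,"rz": 0,"gripper": 0.05},{"x": 0,"y": 0,"z": 0.14,"rx": 0,"ry": 0,"rz": 0,"gripper": 0.05},{"x": 0,"y": 0,"z": 0.14,"rx": 0,"ry": 0,"rz": 0,"gripper": 0.05},{"x": 0,"y": 0,"z": 0.14,"rx": 0,"ry": 0,"rz": 0,"gripper": 0.05},{"x": 0,"y": 0,"z": 0.14,"rx": 0,"ry": 0,"rz": 0,"gripper": 0.05},{"x": 0,"y": 0,"z": 0.14,"rx": 0,"ry": 0,"rz": 0,"gripper": 0.05}]' --grip_force 30

```text
time_s: 11.5
tool_pos: [0.6158, 0.1287, 0.3892]
eef_rot: [[-0.002, 1.0, -0.002], [1.0, 0.002, -0.0], [-0.0, -0.002, -1.0]]
force: [0.1, -1.3, -3.2]
opening: 0.0649
gripper_force: 30.0
```

```bash
python3 - <<'E'
from h import *
fz=[]
for i in range(4):
    optics.capture("top"); fz.append(bot.get_obs()["force"][2])
print(np.round(fz,2),bot.get_obs()["tool_pos"])
E
```

```text
[-2.23 -1.95 -2.02 -2.37] [0.61599689 0.12869966 0.39026416]
```

Tin B is also light at about 2.1 N, so tin C is the full one. B goes to the near half of the pan.

Call:
apply_moves --motion '[{"x": -0.008,"y": -0.018,"z": 0,"rx": 0,"ry": 0,"rz": 0,"gripper": 0.05},{"x": -0.024,"y": -0.054,"z": 0,"rx": 0,"ry": 0,"rz": 0,"gripper": 0.05},{"x": -0.042,"y": -0.095,"z": 0,"rx": 0,"ry": 0,"rz": 0,"gripper": 0.05},{"x": -0.06,"y": -0.136,"z": 0,"rx": 0,"ry": 0,"rz": 0,"gripper": 0.05},{"x": -0.078,"y": -0.177,"z": 0,"rx": 0,"ry": 0,"rz": 0,"gripper": 0.05},{"x": -0.096,"y": -0.218,"z": 0,"rx": 0,"ry": 0,"rz": 0,"gripper": 0.05},{"x": -0.113,"y": -0.256,"z": 0,"rx": 0,"ry": 0,"rz": 0,"gripper": 0.05},{"x": -0.126,"y": -0.285,"z": 0,"rx": 0,"ry": 0,"rz": 0,"gripper": 0.05},{"x": -0.131,"y": -0.296,"z": 0,"rx": 0,"ry": 0,"rz": 0,"gripper": 0.05},{"x": -0.131,"y": -0.296,"z": -0.03,"rx": 0,"ry": 0,"rz": 0,"gripper": 0.05},{"x": -0.131,"y": -0.296,"z": -0.07,"rx": 0,"ry": 0,"rz": 0,"gripper": 0.05},{"x": -0.131,"y": -0.296,"z": -0.105,"rx": 0,"ry": 0,"rz": 0,"gripper": 0.05},{"x": -0.131,"y": -0.296,"z": -0.122,"rx": 0,"ry": 0,"rz": 0,"gripper": 0.05},{"x": -0.131,"y": -0.296,"z": -0.13,"rx": 0,"ry": 0,"rz": 0,"gripper": 0.05},{"x": -0.131,"y": -0.296,"z": -0.134,"rx": 0,"ry": 0,"rz": 0,"gripper": 0.05},{"x": -0.131,"y": -0.296,"z": -0.135,"rx": 0,"ry": 0,"rz": 0,"gripper": 0.05},{"x": -0.131,"y": -0.296,"z": -0.135,"rx": 0,"ry": 0,"rz": 0,"gripper": 0.05},{"x": -0.131,"y": -0.296,"z": -0.135,"rx": 0,"ry": 0,"rz": 0,"gripper": 0.05}]' --grip_force 30

```text
time_s: 13.5
tool_pos: [0.4852, -0.1674, 0.2565]
eef_rot: [[-0.002, 1.0, 0.001], [1.0, 0.002, -0.001], [-0.001, 0.001, -1.0]]
force: [-0.4, 0.1, -1.4]
opening: 0.0646
gripper_force: 30.0
```

Call:
apply_moves --motion '[{"x": 0,"y": 0,"z": -0.001,"rx": 0,"ry": 0,"rz": 0,"gripper": 0.05},{"x": 0,"y": 0,"z": -0.001,"rx": 0,"ry": 0,"rz": 0,"gripper": 0.068},{"x": 0,"y": 0,"z": -0.001,"rx": 0,"ry": 0,"rz": 0,"gripper": 0.091},{"x": 0,"y": 0,"z": -0.001,"rx": 0,"ry": 0,"rz": 0,"gripper": 0.091},{"x": 0,"y": 0,"z": -0.001,"rx": 0,"ry": 0,"rz": 0,"gripper": 0.091},{"x": 0,"y": 0,"z": -0.001,"rx": 0,"ry": 0,"rz": 0,"gripper": 0.091},{"x": 0,"y": 0,"z": 0.03,"rx": 0,"ry": 0,"rz": 0,"gripper": 0.091},{"x": 0,"y": 0,"z": 0.07,"rx": 0,"ry": 0,"rz": 0,"gripper": 0.091},{"x": 0,"y": 0,"z": 0.11,"rx": 0,"ry": 0,"rz": 0,"gripper": 0.091},{"x": 0,"y": 0,"z": 0.15,"rx": 0,"ry": 0,"rz": 0,"gripper": 0.091},{"x": 0,"y": 0,"z": 0.15,"rx": 0,"ry": 0,"rz": 0,"gripper": 0.091}]' --grip_force 30

```text
time_s: 14.6
tool_pos: [0.4859, -0.1677, 0.4106]
eef_rot: [[-0.002, 1.0, 0.007], [1.0, 0.002, -0.003], [-0.003, 0.007, -1.0]]
force: [0.2, -1.2, -0.6]
opening: 0.0911
gripper_force: 0.0
```

Call:
apply_moves --motion '[{"x": 0,"y": 0.02,"z": 0,"rx": 0,"ry": 0,"rz": 0,"gripper": 0.091},{"x": -0.002,"y": 0.065,"z": 0,"rx": 0,"ry": 0,"rz": 0,"gripper": 0.091},{"x": -0.003,"y": 0.11,"z": 0,"rx": 0,"ry": 0,"rz": 0,"gripper": 0.091},{"x": -0.004,"y": 0.155,"z": 0,"rx": 0,"ry": 0,"rz": 0,"gripper": 0.091},{"x": -0.005,"y": 0.2,"z": 0,"rx": 0,"ry": 0,"rz": 0,"gripper": 0.091},{"x": -0.006,"y": 0.245,"z": 0,"rx": 0,"ry": 0,"rz": 0,"gripper": 0.091},{"x": -0.007,"y": 0.29,"z": 0,"rx": 0,"ry": 0,"rz": 0,"gripper": 0.091},{"x": -0.008,"y": 0.335,"z": 0,"rx": 0,"ry": 0,"rz": 0,"gripper": 0.091},{"x": -0.009,"y": 0.38,"z": 0,"rx": 0,"ry": 0,"rz": 0,"gripper": 0.091},{"x": -0.01,"y": 0.42,"z": 0,"rx": 0,"ry": 0,"rz": 0,"gripper": 0.091},{"x": -0.011,"y": 0.445,"z": 0,"rx": 0,"ry": 0,"rz": 0,"gripper": 0.091},{"x": -0.011,"y": 0.453,"z": 0,"rx": 0,"ry": 0,"rz": 0,"gripper": 0.091},{"x": -0.011,"y": 0.453,"z": 0,"rx": 0,"ry": 0,"rz": 0,"gripper": 0.091},{"x": -0.011,"y": 0.453,"z": 0,"rx": 0,"ry": 0,"rz": 0,"gripper": 0.091}]' --grip_force 35

```text
time_s: 16.0
tool_pos: [0.474, 0.2848, 0.4054]
eef_rot: [[-0.002, 1.0, -0.001], [1.0, 0.002, -0.001], [-0.001, -0.001, -1.0]]
force: [0.5, -1.4, 0.5]
opening: 0.0908
gripper_force: 0.0
```

```bash
python3 - <<'E'
from h import *
for n in("scene",):
  im,w=cloud(n); cv2.imwrite(f"pics/{n}3.png",im[:,:,::-1])
  for r in cut_out(n,"tin_1")[:5]:
    q=w[r["mask"]]; q=q[~np.isnan(q[:,0])]; t=q[q[:,2]>np.percentile(q[:,2],90)-.006]
    print(n,round(r["score"],2),np.round((np.percentile(t,2,0)+np.percentile(t,98,0))/2,3))
o=bot.get_obs(); print(o["tool_pos"],o["force"],o["time_s"])
E
```

```text
scene 0.86 [ 0.495 -0.305  0.122]
scene 0.74 [0.482 0.287 0.119]
scene 0.56 [0.597 0.011 0.065]
scene 0.55 [ 0.485 -0.166  0.123]
[0.47415041 0.28450369 0.40564964] [ 0.0742412  -0.59756638  0.47793125] 16.1
```

View pics/scene3.png

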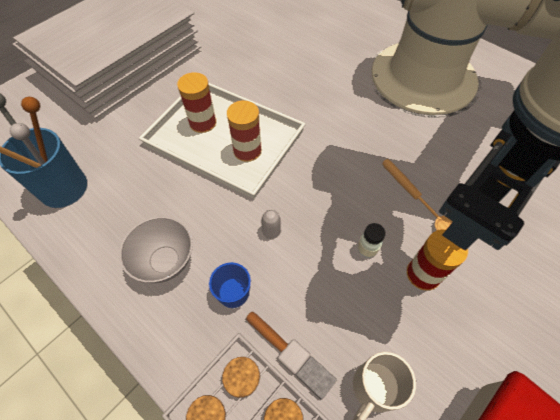

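Both light tins stand upright in the pan, at pixels (198,103) and (244,132). Tin C at (438,260) is partly hidden by the gripper, so I'm using its earlier position.

Call:
apply_moves --motion '[{"x": 0,"y": 0.001,"z": -0.05,"rx": 0,"ry": 0,"rz": 0,"gripper": 0.091},{"x": 0,"y": 0.001,"z": -0.1,"rx": 0,"ry": 0,"rz": 0,"gripper": 0.091},{"x": 0,"y": 0.001,"z": -0.14,"rx": 0,"ry": 0,"rz": 0,"gripper": 0.091},{"x": 0,"y": 0.001,"z": -0.155,"rx": 0,"ry": 0,"rz": 0,"gripper": 0.091},{"x": 0,"y": 0.001,"z": -0.155,"rx": 0,"ry": 0,"rz": 0,"gripper": 0.091},{"x": 0,"y": 0.001,"z": -0.155,"rx": 0,"ry": 0,"rz": 0,"gripper": 0.05},{"x": 0,"y": 0.001,"z": -0.155,"rx": 0,"ry": 0,"rz": 0,"gripper": 0.05},{"x": 0,"y": 0.001,"z": -0.155,"rx": 0,"ry": 0,"rz": 0,"gripper": 0.05},{"x": 0,"y": 0.001,"z": -0.155,"rx": 0,"ry": 0,"rz": 0,"gripper": 0.05},{"x": 0,"y": 0.001,"z": -0.155,"rx": 0,"ry": 0,"rz": 0,"gripper": 0.05},{"x": 0,"y": 0.001,"z": -0.155,"rx": 0,"ry": 0,"rz": 0,"gripper": 0.05},{"x": 0,"y": 0.001,"z": -0.155,"rx": 0,"ry": 0,"rz": 0,"gripper": 0.05}]' --grip_force 35

```text
time_s: 17.3
tool_pos: [0.4742, 0.2868, 0.2517]
eef_rot: [[-0.002, 1.0, 0.001], [1.0, 0.002, 0.001], [0.001, 0.001, -1.0]]
force: [-1.7, -1.7, 10.1]
opening: 0.0636
gripper_force: 35.0
```

Call:
apply_moves --motion '[{"x": 0,"y": 0,"z": 0.02,"rx": 0,"ry": 0,"rz": 0,"gripper": 0.05},{"x": 0,"y": 0,"z": 0.06,"rx": 0,"ry": 0,"rz": 0,"gripper": 0.05},{"x": 0,"y": 0,"z": 0.1,"rx": 0,"ry": 0,"rz": 0,"gripper": 0.05},{"x": 0,"y": 0,"z": 0.14,"rx": 0,"ry": 0,"rz": 0,"gripper": 0.05},{"x": 0,"y": 0,"z": 0.17,"rx": 0,"ry": 0,"rz": 0,"gripper": 0.05},{"x": 0,"y": 0,"z": 0.19,"rx": 0,"ry": 0,"rz": 0,"gripper": 0.05},{"x": 0,"y": 0,"z": 0.2,"rx": 0,"ry": 0,"rz": 0,"gripper": 0.05},{"x": 0,"y": 0,"z": 0.2,"rx": 0,"ry": 0,"rz": 0,"gripper": 0.05},{"x": 0,"y": 0,"z": 0.2,"rx": 0,"ry": 0,"rz": 0,"gripper": 0.05},{"x": 0,"y": 0,"z": 0.2,"rx": 0,"ry": 0,"rz": 0,"gripper": 0.05},{"x": 0,"y": 0,"z": 0.2,"rx": 0,"ry": 0,"rz": 0,"gripper": 0.05}]' --grip_force 35

```text
time_s: 18.4
tool_pos: [0.4739, 0.2866, 0.4496]
eef_rot: [[-0.002, 1.0, -0.002], [1.0, 0.002, -0.001], [-0.001, -0.002, -1.0]]
force: [-0.8, 0.3, -6.2]
opening: 0.064
gripper_force: 35.0
```

```bash
python3 - <<'E'
from h import *
fz=[]
im,w=cloud("scene"); cv2.imwrite("pics/scene4.png",im[:,:,::-1])
for r in cut_out("scene","tin_1")[:5]:
    q=w[r["mask"]]; q=q[~np.isnan(q[:,0])]; print(round(r["score"],2),np.round(np.percentile(q,2,0),3),np.round(np.percentile(q,98,0),3))
for i in range(4):
    optics.capture("top"); fz.append(bot.get_obs()["force"][2])
print(np.round(fz,2),bot.get_obs()["tool_pos"],bot.get_obs()["time_s"])
E
```

```text
0.87 [0.443 0.257 0.199] [0.505 0.315 0.319]
0.81 [ 0.469 -0.333  0.007] [ 0.526 -0.274  0.125]
0.61 [ 0.454 -0.196  0.004] [ 0.515 -0.135  0.125]
[-6.41 -6.38 -6.67 -6.24] [0.47399373 0.2867011  0.45055597] 18.7
```

View pics/scene4.png

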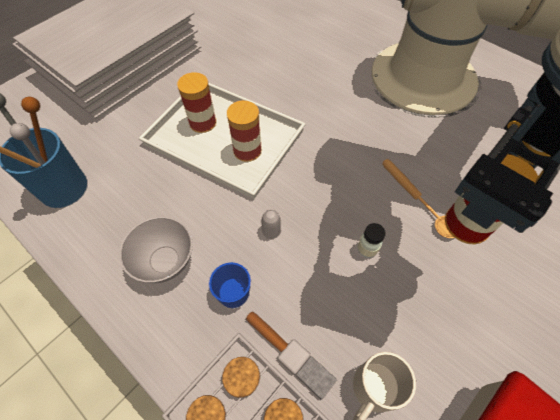

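Tin C weighs about 6.4 N, so it's the full one. It is held upright at pixel (480,215) with its underside at about 0.199 m, and both light tins stand in the pan.

```bash
python3 -c "
from cell import order; print(order.job_done())"
```

```text
the job is handed in; nothing more can be done
None
```

The job is handed in: the full tin (about 6.4 N against 2.2 N and 2.1 N) is held upright about 20 cm above the counter, and both lighter tins stand released in the pan.

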